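# Flip the thread box open until it stays

## Robot

A 7-joint arm with a two-finger parallel gripper is mounted at the origin on a cart in front of the work surface, level with it; the furniture and walls round the work are solid. World frame = base frame: x ahead of the robot, y to its left, z up, the work surface at z = 0. Lengths are in m, angles in rad, forces in N, time in s.
With the tool pointing down it reaches from about 0.4 to 0.85 m from the base axis. Payload 4.5 kg.
Tool frame: the origin (TCP) lies at the very end of the fingers, on their centre line; the grasp point (between the pads) lies 19 mm behind it; z points along the fingers, y is the line along which they close (so a half turn about z gives the same grasp; the last joint's range is limited). The gripper opens to 88 mm and grips with 3 to 60 N. Pads are 18 mm wide; open, the fingers measure 123 mm over their backs; the gripper's body (75 mm by 187 mm) begins 45 mm behind the grasp point.
Start: joints at [-1.253, 0.689, -0.195, 1.565, 0.157, 0.902, -0.215], TCP at [0.175, 0.6, 0.239] pointing down, gripper open.
Joint ranges: [-3.01, 3.01], [-0.46, 2.08], [-1.47, 1.51], [0.13, 2.56], [-1, 4.14], [0.04, 2.09], [-2.66, 2.66]. Speed limits (rad/s): [2.57, 2.57, 3.14, 3.14, 3.14, 3.14, 3.14].

## Interface

Orientations are given as a unit quaternion [x, y, z, w].
In Python, from plant import r, eyes, nets gives the robot as it stands.
- The arm moves only by the shell command python3 -m pendant 'ROWS' [FORCE]. ROWS is JSON, a list of rows, each an object of numbers: "claw": the opening, from 0 (shut) to 1 (fully open); "dx", "dy", "dz": the shift along the world's x, y, z in mm; "twist": the turn about the world's z in rad. In form: [{"claw": .., "dx": .., "dy": .., "dz": .., "twist": ..}, ...]. A call has 1 to 8 rows; each row is the pose to reach, as a shift and turn from the pose commanded when the call began; what a row does not reach only later rows make up. A row lasts 1/10 s, in which the tool goes at most 50 mm and 8.59 degrees, less where a joint would pass 70% of its speed; a pose out of reach is approached as far as the arm can. A call with a gripper value outside its range is refused whole. The fingers move at their own pace and stop on an object; FORCE is the grip in N (left out, the last holds). Time passes only in rows, so rows that repeat a pose let the fingers close. It gives the time, the measured TCP pose, the force, the opening and the grip force at its end, in the units of the state.
- r.get_state(): the state, without advancing time (a new reading comes with each control period).
- eyes.snapshot(name): name is "scene" or "top"; returns (picture, depth): 480x640x3 uint8, blue, green, red; 480x640 float32, m along the optical axis (not along the pixel's ray), 0 where there is no reading.
- eyes.camera_info(name): a dict with "K" (3x3 intrinsics, pixels), "D" ([k1, k2, p1, p2, k3] as OpenCV has them; the pictures are not rectified), "world_to_cam" (4x4, takes a point from world to camera coordinates). Camera axes: x right, y down, z forward; pixel columns grow to the right and rows downward; lengths in m; the calibration is good to about 2 mm. A picture is of the moment at which its call begins. camera_info takes no time and is no camera call.
- r.finish_job(): hands the job in; it is judged then, once.
Trained networks look in the newest picture that a camera, given by its name, has taken for a name from the list of things; names that differ only in an ending like _2 or _b are one class to them, and where a whole thing is asked for, a point or a joint stands for the part that bears it (a point fixed in the world has none). Each returns a list of dicts, best first, with "confidence" (0 to 1); they miss things now and then, are a little off and sometimes report something else, mostly with a low value. They report only what shows in the picture. A call takes as long as a camera call. They do not tell look-alikes from the thing itself.
- nets.spot_in(camera, query): "box" ([left, top, width, height] as shares, 0 to 1, of the picture: columns of its width, rows of its height, round what is visible of it).
- nets.place_of(camera, query): "position" ([column, row] as shares, 0 to 1, of the picture: columns of its width, rows of its height: a listed point, or the origin of a listed thing).
The state is a dict: "clock": time; "q": joint angles; "qd": joint speeds; "joint_torque": joint torques, N m; "tool_pos": TCP position; "eef_rot": TCP orientation; "contact_force": force on the tool from outside, world axes, zero at the start; "moment": the same for the moment, N m; "opening": opening from 0.0 (shut) to 1.0 (fully open); "finger_force": force on a finger pad.
Only numpy, scipy, OpenCV 4.12 (cv2) and the standard library are available. Lean on these libraries where they do the work, as an engineer would, in place of code of your own. Each camera call takes 0.05 s, during which the arm holds its last target. There are 200 camera calls.

## Task

Open the thread box on the counter, using only touch: nothing is to be gripped or lifted off the counter. First, with the lid still shut, gently push the upright white till roll along the counter, to either side, until no part of it is behind the box any more, leaving it standing. Then flip the blue lid up and over backwards with a fingertip under its flared front lip, past its balance point, so that it lies fully back on its hinge stop by its own weight; leave the pink tag bundle, the red thread spool and the red tin where they are.

Things in the scene. Friction and masses are not known exactly. Their poses are not given: they have to be found in the camera images.
- thread_box: White plastic box with a blue lid, fixed to the counter, full of lying thread spools. 100 mm deep (x) by 130 mm wide (y), walls 51 mm high. Origin: centre of its underside, at counter height. Its x axis points from the lip side (front) to the hinge side (back), z up. The lip side faces the robot's right, at a varying angle, mostly turned somewhat towards the robot.
- hinge (a point): Middle of the lid's hinge axis, on the back rim of the box: 48 mm behind the box's centre and 52 mm above the counter. The hinge axis is parallel to the box's y axis. The underside of the lid's panel lies level with it when shut.
- lip (a point): Point on the underside of the lid's front lip, mid-width; moves with the lid. With the lid shut it is 108 mm in front of the hinge axis and 13 mm above it. The lip, a flat tab 80 mm wide and 4 mm thick, rises from the lid's front edge, flared forwards and 50 degrees up; this point is 11 mm before its top edge. Below and before it is open space. Shut, the lid's top is 60 mm and the lip's edge 76 mm above the counter.
- lid (a joint): Lid angle in rad: 0 shut flat, 1.57 upright, 2.45 leaning back on its hinge stop. Nearly frictionless: below about 1.5 it falls shut, beyond 1.57 it falls open and stays. Lid about 0.16 kg, so about 1 N at the lip starts it. With the till roll close behind the box the lid would fall against the roll.
- till_roll: White paper till roll standing upright and loose on the counter close behind the box (gap about 8 to 14 mm), 53 mm in diameter, 79 mm tall, about 0.16 kg. Origin: centre of its underside; z along its axis. Pushed high up it tips over; pushed in its lowest third it slides.
- pink_tags: Bystander: loose bundle of pink paper tags beside the box, 88x48x16 mm, origin at the centre of its underside. May be on either side of the box.
- spool: Bystander: loose red thread spool standing beside the box on the other side from the tags, 28 mm across, 48 mm tall, origin at the centre of its underside.
- pin_tin: Bystander: loose round red tin, 69 mm across, 26 mm tall, off to the robot's left, origin at the centre of its underside.
Not all that is in view belongs to the job. What is shaped like the till_roll but turquoise is not meant.

How it is judged:
By the outcome, as a careful person would: the job done as asked, in the order asked, and still so for the second after the job is handed in, with the robot touching nothing.
It also fails if it takes over 61 s, if anything falls off the work surface, if the arm or the gripper's body presses on something with over 40 N, if the wrist force passes 120 N, or if a joint passes its speed limit or range.

## Working session

There is one attempt and no reset: what is moved stays moved. The work goes in short steps, Python scripts to look and compute and a shell command to move; the robot and the scene stay as the last step left them, time stands still between calls to the robot, and variables do not carry over. Pictures are saved under pics/ and viewed, at most 10 in all, crops included, and the job is handed in when it is done.

```bash
ls; mkdir -p pics; cat > h.py <<'E'
import numpy as np, cv2
from plant import r, eyes, nets
def proj(c,P):
    i=eyes.camera_info(c); M=np.array(i["world_to_cam"]); 
    rv,_=cv2.Rodrigues(M[:3,:3]); return cv2.projectPoints(np.array(P,float).reshape(-1,1,3),rv,M[:3,3],np.array(i["K"]),np.array(i["D"],float))[0].reshape(-1,2)
def ray(c,px):
    i=eyes.camera_info(c); M=np.array(i["world_to_cam"])
    u=cv2.undistortPoints(np.array(px,float).reshape(-1,1,2),np.array(i["K"]),np.array(i["D"],float)).reshape(-1,2)
    d=np.c_[u,np.ones(len(u))]@M[:3,:3]; return -M[:3,:3].T@M[:3,3], d
def at_z(c,px,z):
    o,d=ray(c,px); return o+d*((z-o[2])/d[:,2])[:,None]
def cloud(c,depth):
    v,u=np.mgrid[0:480,0:640]; o,d=ray(c,np.c_[u.ravel(),v.ravel()]); return (o+d*depth.reshape(-1,1)).reshape(480,640,3)
E
python3 - <<'E'
from h import *
for c in("scene","top"):
    im,d=eyes.snapshot(c); cv2.imwrite(f"pics/{c}0.png",im); np.savez(f"{c}0.npz",im=im,d=d)
    o,_=ray(c,[[320,240]]);print(c,o)
    for q in["thread_box","till_roll","pink_tags","spool","pin_tin","hinge","lip"]:
        for x in nets.place_of(c,q)[:3]:
            p=np.array(x["position"])*[640,480]; z={"hinge":.052,"lip":.065}.get(q,0)
            print(q,round(x["confidence"],2),p.round(),at_z(c,[p],z)[0].round(3))
print(r.get_state())
E
```

```text
pics
scene [ 0.02958942 -0.19356931  0.64503731]
thread_box 0.61 [353. 295.] [0.535 0.017 0.   ]
till_roll 0.81 [356. 213.] [ 0.741  0.112 -0.   ]
till_roll 0.62 [328. 263.] [0.584 0.095 0.   ]
pink_tags 0.92 [425. 273.] [ 0.646 -0.077  0.   ]
spool 0.64 [285. 337.] [0.399 0.077 0.   ]
pin_tin 0.82 [221. 224.] [0.576 0.344 0.   ]
hinge 0.85 [343. 255.] [0.568 0.057 0.052]
lip 0.7 [377. 296.] [ 0.5   -0.038  0.065]
top [0.4125688  0.1518907  0.91504671]
thread_box 0.75 [373. 264.] [0.531 0.018 0.   ]
thread_box 0.42 [338. 242.] [0.576 0.093 0.   ]
till_roll 0.91 [339. 242.] [0.577 0.091 0.   ]
till_roll 0.73 [334. 172.] [0.732 0.105 0.   ]
pink_tags 0.76 [420. 211.] [ 0.65  -0.083  0.   ]
spool 0.63 [345. 326.] [0.403 0.076 0.   ]
pin_tin 0.82 [228. 241.] [0.571 0.326 0.   ]
hinge 0.84 [359. 247.] [0.558 0.054 0.052]
lip 0.9 [404. 278.] [ 0.497 -0.033  0.065]
{'clock': 0.8, 'q': array([-1.25319851,  0.68907377, -0.19458299,  1.56530867,  0.15730549,
        0.90251286, -0.2151165 ]), 'qd': array([ 0.00052545,  0.00018486,  0.00077759, -0.00014518, -0.00050696,
       -0.00137002,  0.00019764]), 'joint_torque': array([-5.79157518e-05, -5.27423644e+01, -1.26738545e+00, -1.53734958e+01,
       -5.19907975e-02, -6.65529715e-04,  2.23686226e-05]), 'tool_pos': array([0.17499409, 0.60001981, 0.23875635]), 'eef_rot': array([1.41424572e-01, 9.89949033e-01, 3.96713021e-05, 9.74071258e-06]), 'contact_force': array([1.21864233, 0.5973057 , 0.17502553]), 'moment': array([0.01191537, 0.0455434 , 0.04357694]), 'finger_force': 0.0, 'opening': 0.9982884562272932}
```

```bash
python3 - <<'E'
from h import *
a=cv2.imread("pics/scene0.png")[150:390,170:490]; b=cv2.imread("pics/top0.png")[130:370,170:490]
cv2.imwrite("pics/both.png",np.vstack([cv2.resize(x,(400*1,300),interpolation=3) for x in(a,b)]))
cv2.imwrite("pics/topcrop.png",cv2.resize(b,(800,600),interpolation=2))
cv2.imwrite("pics/scenecrop.png",cv2.resize(a,(800,600),interpolation=2))
E
```

```text
(no output)
```

View pics/topcrop.png

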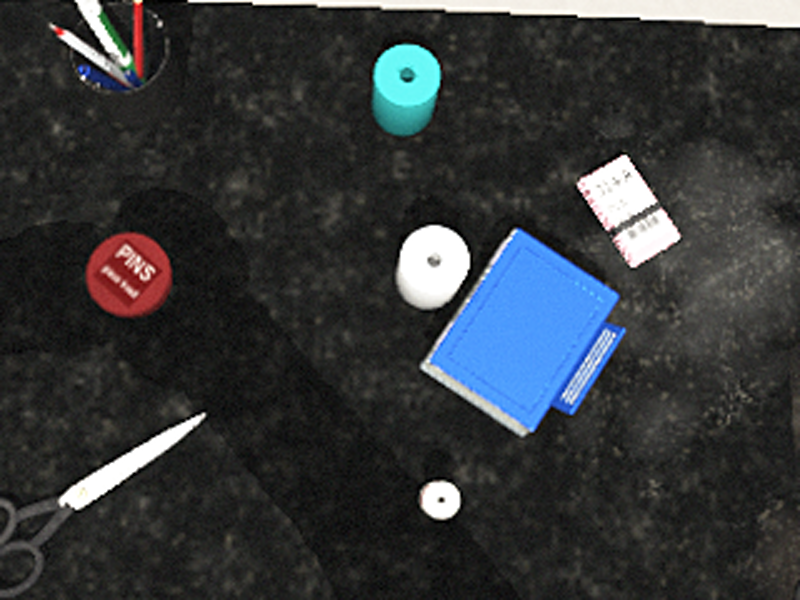

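View pics/scenecrop.png

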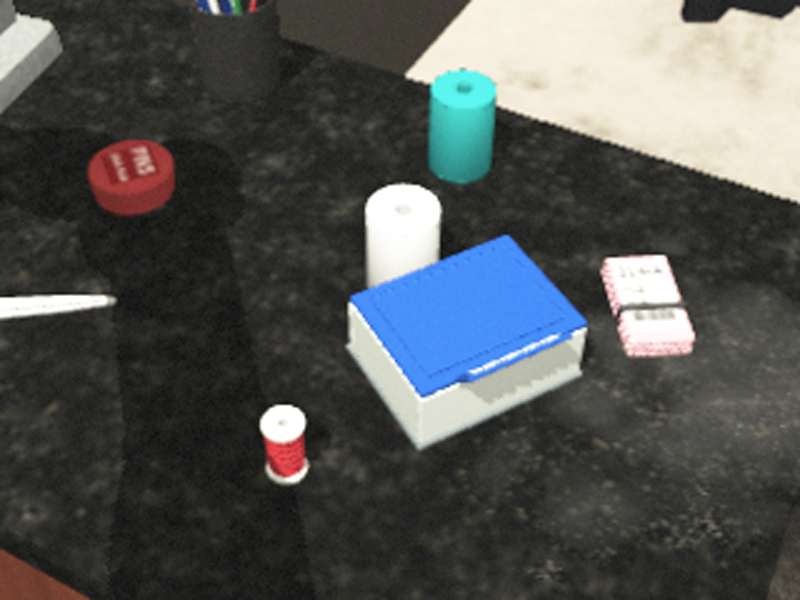

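View pics/scene0.png

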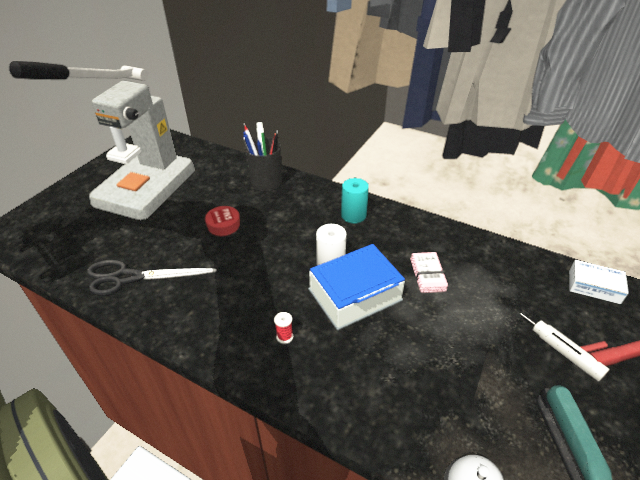

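In the top crop the white roll is centred at about (433,260), i.e. (343,234) in the full picture, close behind the blue lid. The lip is at (593,368) in the crop. There are two roll-shaped things: white at (339,242) and turquoise at (334,172). The white one is meant, since it is white and close behind the box, and the crop confirms it. Tags are on the far right, the spool on the near left and the tin on the left, so the roll goes towards +y of the box (near left).

```bash
cat > meas.py <<'E'
from h import *
def box(c,im,d):
    hsv=cv2.cvtColor(im,cv2.COLOR_BGR2HSV); P=cloud(c,d)
    m=(hsv[...,0]>100)&(hsv[...,0]<125)&(hsv[...,1]>150)&(hsv[...,2]>80)&(abs(P[...,2]-.06)<.03)&(d>0)&(np.hypot(P[...,0]-.53,P[...,1]-.02)<.15)
    Q=P[m]; print(c,"z pct",np.percentile(Q[:,2],[5,50,95]).round(4))
    t=Q[abs(Q[:,2]-np.median(Q[:,2]))<.005]
    (ce,s,a)=cv2.minAreaRect((t[:,:2]*1000).astype(np.float32)); print(" lid rect",np.round(ce,1),np.round(s,1),a)
def roll(c,im,d):
    hsv=cv2.cvtColor(im,cv2.COLOR_BGR2HSV); P=cloud(c,d)
    m=(hsv[...,1]<60)&(hsv[...,2]>120)&(abs(P[...,2]-.079)<.007)&(d>0)
    Q=P[m]; Q=Q[np.hypot(Q[:,0]-.55,Q[:,1]-.10)<.2]
    ce,rad=cv2.minEnclosingCircle((Q[:,:2]*1000).astype(np.float32)); print(c,"roll",np.round(ce,1),round(rad,1),len(Q),Q[:,2].mean().round(4))
E
python3 - <<'E'
from meas import *
for c in("scene","top"):
    z=np.load(c+"0.npz"); box(c,z["im"],z["d"]); roll(c,z["im"],z["d"])
E
```

```text
scene z pct [0.0586 0.0611 0.0633]
 lid rect [532.7  12.3] [104.6 130.2] 57.42225646972656
scene roll [611.7  36.3] 146.9 591 0.0796
top z pct [0.0564 0.0593 0.0631]
 lid rect [530.6  11.9] [101.1 130. ] 57.225372314453125
top roll [542.7  35.4] 89.6 573 0.0786
```

```bash
sed -i 's/Q\[:,0\]-.55,Q\[:,1\]-.10)<.2/Q[:,0]-near[0],Q[:,1]-near[1])<.04/; s/def roll(c,im,d)/def roll(c,im,d,near=(.577,.092))/' meas.py; cat >> meas.py <<'E'
C=np.array([.5332,.0146]); A=np.radians(57.3); U=np.array([np.cos(A),np.sin(A)]); V=np.array([-U[1],U[0]])
def w(u,v): return C+u*U+v*V
def b(p): p=np.array(p)[:2]-C; return (p@U).round(4),(p@V).round(4)
E
python3 - <<'E'
from meas import *
for c in("scene","top"):
    z=np.load(c+"0.npz"); roll(c,z["im"],z["d"])
for n,p in dict(roll=(.577,.0915),spool=(.402,.0765),tags=(.648,-.08)).items(): print(n,b(p))
s=r.get_state()["tool_pos"]
for u,v in [(.085,-.06),(.085,.02),(.085,.08),(-.1,0)]: print(u,v,w(u,v).round(4),((w(u,v)-s[:2])*1000).round(1))
E
```

```text
scene roll [581.7  87.3] 27.9 557 0.0798
top roll [579.1  88. ] 26.9 554 0.0788
roll (np.float64(0.0884), np.float64(0.0047))
spool (np.float64(-0.0188), np.float64(0.1438))
tags (np.float64(-0.0176), np.float64(-0.1477))
0.085 -0.06 [0.6296 0.0537] [ 454.6 -546.3]
0.085 0.02 [0.5623 0.0969] [ 387.3 -503.1]
0.085 0.08 [0.5118 0.1293] [ 336.8 -470.7]
-0.1 0 [ 0.4792 -0.0696] [ 304.2 -669.6]
```

```bash
python3 -m pendant '[{"claw":0,"dx":456,"dy":-545,"dz":0,"twist":-1.857},{"claw":0,"dx":456,"dy":-545,"dz":0,"twist":-1.857},{"claw":0,"dx":456,"dy":-545,"dz":0,"twist":-1.857},{"claw":0,"dx":456,"dy":-545,"dz":0,"twist":-1.857},{"claw":0,"dx":456,"dy":-545,"dz":0,"twist":-1.857},{"claw":0,"dx":456,"dy":-545,"dz":0,"twist":-1.857},{"claw":0,"dx":456,"dy":-545,"dz":0,"twist":-1.857},{"claw":0,"dx":456,"dy":-545,"dz":0,"twist":-1.857}]' 10
```

```text
clock: 1.6
tool_pos: [0.4328, 0.2918, 0.2391]
eef_rot: [0.678, 0.735, 0.0, 0.0]
contact_force: [-0.3, 0.5, -0.2]
opening: 0.298
finger_force: 0.0
```

```bash
python3 -m pendant '[{"claw":0,"dx":198,"dy":-237,"dz":0,"twist":-0.652},{"claw":0,"dx":198,"dy":-237,"dz":0,"twist":-0.652},{"claw":0,"dx":198,"dy":-237,"dz":0,"twist":-0.652},{"claw":0,"dx":198,"dy":-237,"dz":0,"twist":-0.652},{"claw":0,"dx":198,"dy":-237,"dz":0,"twist":-0.652},{"claw":0,"dx":198,"dy":-237,"dz":0,"twist":-0.652},{"claw":0,"dx":198,"dy":-237,"dz":0,"twist":-0.652},{"claw":0,"dx":198,"dy":-237,"dz":-100,"twist":-0.652}]'
python3 - <<'E'
from meas import *
s=r.get_state(); print(s["tool_pos"],s["eef_rot"],b(s["tool_pos"]),s["q"].round(2)); R=s["eef_rot"]; print(np.degrees(2*np.arctan2(R[1],R[0]))-90)
im,d=eyes.snapshot("scene"); cv2.imwrite("pics/s1.png",cv2.resize(im[100:400,170:570],(800,600)))
E
```

```text
clock: 2.4
tool_pos: [0.6365, 0.053, 0.1942]
eef_rot: [0.877, 0.48, 0.007, 0.004]
contact_force: [1.8, 0.6, -0.1]
opening: 0.006
finger_force: 0.0
[0.63653274 0.05300316 0.19415898] [0.87726416 0.47993729 0.00714891 0.0040861 ] (np.float64(0.0881), np.float64(-0.0662)) [-0.29  0.76  0.25  1.6  -0.24  0.79 -0.51]
-32.63526228313677
```

View pics/s1.png

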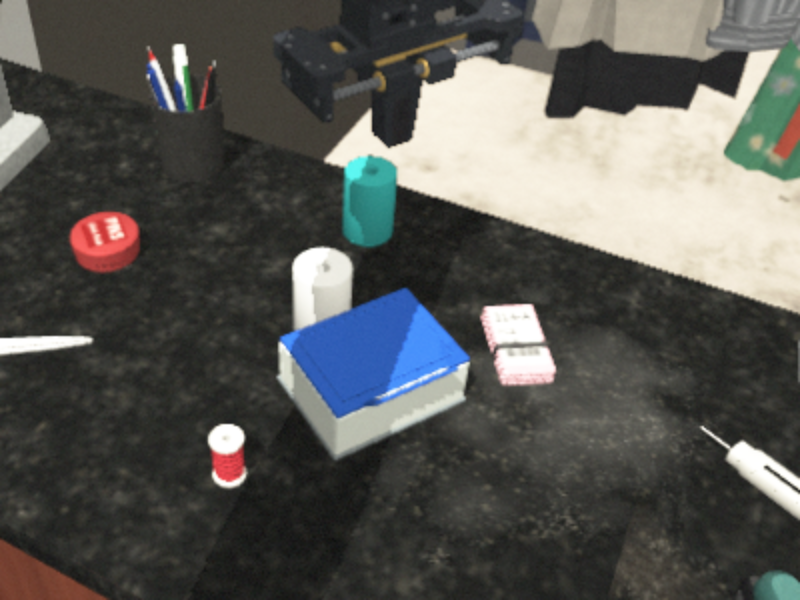

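```bash
python3 -m pendant '[{"claw":0,"dx":0,"dy":0,"dz":-40,"twist":0},{"claw":0,"dx":0,"dy":0,"dz":-80,"twist":0},{"claw":0,"dx":0,"dy":0,"dz":-120,"twist":0},{"claw":0,"dx":0,"dy":0,"dz":-150,"twist":0},{"claw":0,"dx":0,"dy":0,"dz":-166,"twist":0},{"claw":0,"dx":0,"dy":0,"dz":-166,"twist":0},{"claw":0,"dx":0,"dy":0,"dz":-166,"twist":0}]'
python3 -c "
from meas import *
print(b(r.get_state()['tool_pos']))"
```

```text
clock: 3.15
tool_pos: [0.6304, 0.0567, 0.0239]
eef_rot: [0.876, 0.482, 0.001, 0.0]
contact_force: [-0.9, -0.0, 0.4]
opening: 0.005
finger_force: 0.0
(np.float64(0.0879), np.float64(-0.0591))
```

```bash
python3 -m pendant '[{"claw":0,"dx":-8.4,"dy":5.4,"dz":-2,"twist":0},{"claw":0,"dx":-12.6,"dy":8.1,"dz":-2,"twist":0},{"claw":0,"dx":-16.8,"dy":10.8,"dz":-2,"twist":0},{"claw":0,"dx":-21,"dy":13.5,"dz":-2,"twist":0},{"claw":0,"dx":-26.1,"dy":16.7,"dz":-2,"twist":0},{"claw":0,"dx":-31.1,"dy":20,"dz":-2,"twist":0},{"claw":0,"dx":-36.2,"dy":23.2,"dz":-2,"twist":0},{"claw":0,"dx":-42.1,"dy":27,"dz":-2,"twist":0}]'
python3 - <<'E'
from meas import *
print(b(r.get_state()['tool_pos']))
for c in("scene","top"):
    im,d=eyes.snapshot(c); cv2.imwrite(f"pics/{c}2.png",im)
    for x in nets.place_of(c,"till_roll")[:2]:
        p=np.array(x["position"])*[640,480]; print(x["confidence"],p.round(),b(at_z(c,[p],0)[0]))
E
```

```text
clock: 3.95
tool_pos: [0.5909, 0.0824, 0.0231]
eef_rot: [0.876, 0.481, 0.003, 0.002]
contact_force: [3.9, -3.1, 6.4]
opening: 0.01
finger_force: 4.8
(np.float64(0.0883), np.float64(-0.0119))
0.94 [316. 270.] (np.float64(0.088), np.float64(0.0301))
0.71 [354. 215.] (np.float64(0.1921), np.float64(-0.117))
0.59 [331. 168.] (np.float64(0.1937), np.float64(-0.121))
```

```bash
python3 - <<'E'
from meas import *
print(r.get_state()['contact_force'],r.get_state()['tool_pos'])
im=cv2.imread("pics/scene2.png");cv2.imwrite("pics/s2.png",cv2.resize(im[150:345,220:480],(800,600)))
E
```

```text
[ 3.38914392 -2.81936376  5.75890826] [0.58949982 0.08308873 0.02239109]
```

View pics/s2.png

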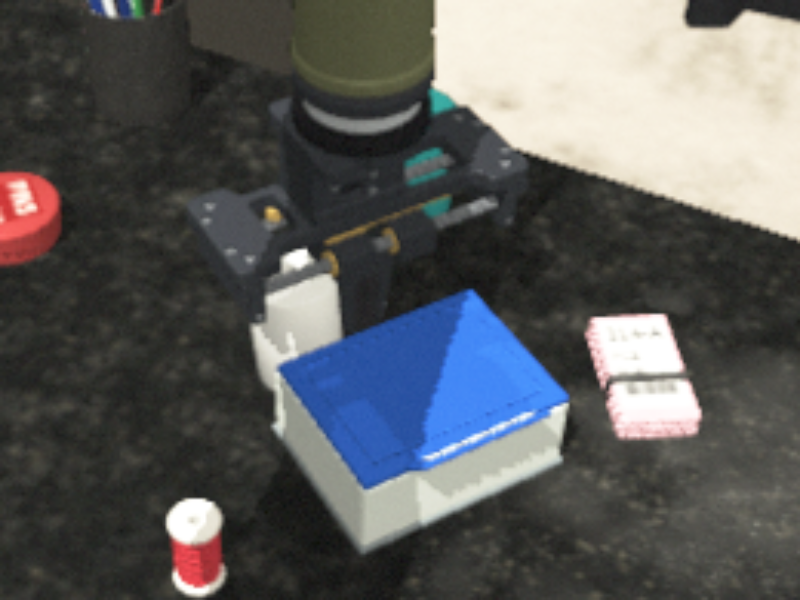

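```bash
python3 - <<'E'
from meas import *
for c in("scene","top"):
    im,d=eyes.snapshot(c); P=cloud(c,d); hsv=cv2.cvtColor(im,cv2.COLOR_BGR2HSV)
    Q=P[(d>0)&(hsv[...,1]<70)&(hsv[...,2]>90)]; u=(Q[:,:2]-C)@U; v=(Q[:,:2]-C)@V
    k=(abs(u-.088)<.045)&(u>.056)&(abs(v-.032)<.045)&(Q[:,2]>.005)&(Q[:,2]<.1); Q=Q[k];u=u[k];v=v[k]
    for z in np.arange(.01,.1,.01):
        s=abs(Q[:,2]-z)<.005
        if s.sum()>5: print(c,round(z,3),s.sum(),"u",np.percentile(u[s],[2,98]).round(4),"v",np.percentile(v[s],[2,98]).round(4))
E
```

```text
scene 0.01 22 u [0.0741 0.096 ] v [0.0516 0.0568]
scene 0.02 24 u [0.0742 0.093 ] v [0.0517 0.0572]
scene 0.03 33 u [0.071  0.0945] v [0.0499 0.0577]
scene 0.04 70 u [0.0625 0.0944] v [0.0134 0.0578]
scene 0.05 107 u [0.0619 0.088 ] v [0.0122 0.0584]
scene 0.06 101 u [0.0616 0.0807] v [0.0105 0.0578]
scene 0.07 88 u [0.0621 0.0758] v [0.0166 0.0562]
scene 0.08 248 u [0.0623 0.1003] v [0.0165 0.0556]
```

```bash
python3 -m pendant '[{"claw":0,"dx":0,"dy":0,"dz":3,"twist":0},{"claw":0,"dx":0,"dy":0,"dz":6,"twist":0},{"claw":0,"dx":0,"dy":0,"dz":6,"twist":0},{"claw":0,"dx":0,"dy":0,"dz":6,"twist":0}]'; python3 -c "
from h import *
print(r.get_state()['moment'],r.get_state()['contact_force'])"
```

```text
clock: 4.65
tool_pos: [0.5872, 0.0834, 0.0266]
eef_rot: [0.876, 0.482, -0.0, -0.0]
contact_force: [-0.0, -1.2, 0.1]
opening: 0.008
finger_force: 0.3
[-0.13423566 -0.00321173  0.04374262] [-0.04112641 -1.16994568  0.05018217]
```

```bash
python3 -m pendant '[{"claw":0,"dx":-4.2,"dy":2.7,"dz":0,"twist":0},{"claw":0,"dx":-8.4,"dy":5.4,"dz":0,"twist":0},{"claw":0,"dx":-12.6,"dy":8.1,"dz":0,"twist":0},{"claw":0,"dx":-16.8,"dy":10.8,"dz":0,"twist":0},{"claw":0,"dx":-21,"dy":13.5,"dz":0,"twist":0},{"claw":0,"dx":-25.2,"dy":16.2,"dz":0,"twist":0},{"claw":0,"dx":-29.4,"dy":18.9,"dz":0,"twist":0},{"claw":0,"dx":-33.7,"dy":21.6,"dz":0,"twist":0}]'
python3 - <<'E'
from meas import *
print(b(r.get_state()['tool_pos']))
for c in("scene","top"):
    im,d=eyes.snapshot(c)
    for x in nets.place_of(c,"till_roll")[:2]:
        p=np.array(x["position"])*[640,480]; print(x["confidence"],p.round(),b(at_z(c,[p],0)[0]))
E
```

```text
clock: 5.45
tool_pos: [0.5534, 0.1051, 0.0267]
eef_rot: [0.876, 0.482, -0.0, -0.0]
contact_force: [0.0, -1.0, 0.4]
opening: 0.007
finger_force: 0.3
(np.float64(0.0871), np.float64(0.0319))
0.79 [354. 214.] (np.float64(0.1937), np.float64(-0.1185))
0.7 [295. 274.] (np.float64(0.0971), np.float64(0.0693))
0.65 [333. 170.] (np.float64(0.1864), np.float64(-0.1199))
```

```bash
python3 -m pendant '[{"claw":0,"dx":-4.2,"dy":2.7,"dz":0,"twist":0},{"claw":0,"dx":-8.4,"dy":5.4,"dz":0,"twist":0},{"claw":0,"dx":-12.6,"dy":8.1,"dz":0,"twist":0},{"claw":0,"dx":-16.8,"dy":10.8,"dz":0,"twist":0},{"claw":0,"dx":-21,"dy":13.5,"dz":0,"twist":0},{"claw":0,"dx":-25.2,"dy":16.2,"dz":0,"twist":0},{"claw":0,"dx":-31,"dy":20,"dz":0,"twist":0},{"claw":0,"dx":-37,"dy":24,"dz":0,"twist":0}]'
python3 -m pendant '[{"claw":0,"dx":-4,"dy":2.6,"dz":0,"twist":0},{"claw":0,"dx":-4,"dy":2.6,"dz":0,"twist":0},{"claw":0,"dx":12,"dy":-8,"dz":0,"twist":0},{"claw":0,"dx":20,"dy":-13,"dz":10,"twist":0},{"claw":0,"dx":20,"dy":-13,"dz":60,"twist":0},{"claw":0,"dx":20,"dy":-13,"dz":110,"twist":0},{"claw":0,"dx":20,"dy":-13,"dz":130,"twist":0},{"claw":0,"dx":20,"dy":-13,"dz":130,"twist":0}]'
python3 - <<'E'
from meas import *
print(b(r.get_state()['tool_pos']))
for c in("scene","top"):
    im,d=eyes.snapshot(c)
    cv2.imwrite(f"pics/{c}3.png",cv2.resize(im[130:370,170:490],(800,600)))
    roll(c,im,d,w(.09,.125)); box(c,im,d)
    for x in nets.place_of(c,"till_roll")[:2]:
        p=np.array(x["position"])*[640,480]; print(x["confidence"],p.round(),b(at_z(c,[p],0)[0]))
E
```

```text
clock: 6.45
tool_pos: [0.5164, 0.1291, 0.0268]
eef_rot: [0.876, 0.482, 0.0, 0.0]
contact_force: [0.4, 0.2, 0.2]
opening: 0.003
finger_force: 0.4
clock: 7.25
tool_pos: [0.5388, 0.1161, 0.1598]
eef_rot: [0.876, 0.482, 0.003, 0.001]
contact_force: [-0.2, -1.1, 0.1]
opening: 0.006
finger_force: 0.0
(np.float64(0.0885), np.float64(0.0501))
scene roll [479.1 153.9] 27.9 624 0.0799
scene z pct [0.0587 0.0612 0.0634]
 lid rect [532.2  11.6] [104.6 130.2] 57.41856002807617
0.85 [274. 288.] (np.float64(0.0863), np.float64(0.1185))
0.66 [355. 213.] (np.float64(0.1963), np.float64(-0.1214))
top roll [0. 0.] 0.0 0 nanmeas.py:12: RuntimeWarning: Mean of empty slice.
  ce,rad=cv2.minEnclosingCircle((Q[:,:2]*1000).astype(np.float32)); print(c,"roll",np.round(ce,1),round(rad,1),len(Q),Q[:,2].mean().round(4))
  ret = ret.dtype.type(ret / rcount)
Traceback (most recent call last):
  File "meas.py", line 5, in box
    Q=P[m]; print(c,"z pct",np.percentile(Q[:,2],[5,50,95]).round(4))
                            ~~~~~~~~~~~~~^^^^^^^^^^^^^^^^^^
IndexError: index -1 is out of bounds for axis 0 with size 0
```

View pics/scene3.png

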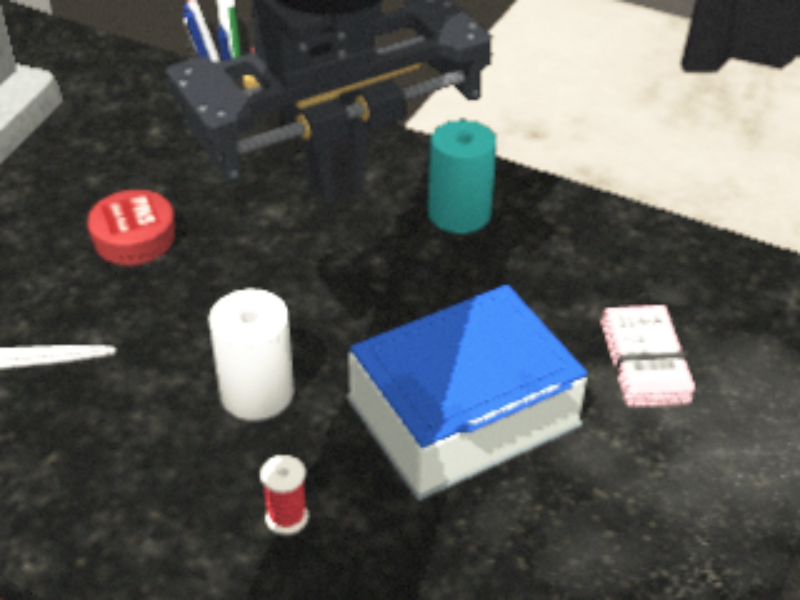

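```bash
python3 -m pendant '[{"claw":0,"dx":-12,"dy":-40,"dz":0,"twist":0},{"claw":0,"dx":-27,"dy":-86,"dz":0,"twist":0},{"claw":0,"dx":-42,"dy":-133,"dz":0,"twist":0},{"claw":0,"dx":-58,"dy":-184,"dz":0,"twist":0},{"claw":0,"dx":-58,"dy":-184,"dz":-30,"twist":0},{"claw":0,"dx":-58,"dy":-184,"dz":-70,"twist":0},{"claw":0,"dx":-58,"dy":-184,"dz":-97,"twist":0},{"claw":0,"dx":-58,"dy":-184,"dz":-97,"twist":0}]'
python3 - <<'E'
from meas import *
s=r.get_state();p=s["tool_pos"]; print(b(p),p[2],s["contact_force"])
L=np.array([[-115,21.4],[-104,8],[-102,0]])
for t in range(0,116,8):
    a=np.radians(t); R=np.array([[np.cos(a),np.sin(a)],[-np.sin(a),np.cos(a)]])  # -u -> +z
    Q=L@R.T; i=Q[:,0].argmin(); u=48+Q[i,0]-9; print(t,i,"edge u,z",(Q[i]+[48,52]).round(),"top z",(Q[:,1].max()+52).round(),"dx,dy from now",((w(u/1000,0)-p[:2])*1000).round(1))
E
```

```text
clock: 8.2
tool_pos: [0.4756, -0.0678, 0.0558]
eef_rot: [0.876, 0.482, -0.003, -0.003]
contact_force: [-0.3, -0.8, 0.6]
opening: 0.003
finger_force: 0.0
(np.float64(-0.1005), np.float64(0.004)) 0.05584349976651354 [-0.28576791 -0.8413587   0.64944339]
0 0 edge u,z [-67.  73.] top z 73.0 dx,dy from now [16.6 18.5]
8 0 edge u,z [-63.  89.] top z 89.0 dx,dy from now [18.8 21.9]
16 0 edge u,z [-57. 104.] top z 104.0 dx,dy from now [22.1 27.2]
24 0 edge u,z [-48. 118.] top z 118.0 dx,dy from now [26.6 34.1]
32 2 edge u,z [-39. 106.] top z 131.0 dx,dy from now [32.  42.4]
40 2 edge u,z [-30. 118.] top z 142.0 dx,dy from now [36.5 49.5]
48 2 edge u,z [-20. 128.] top z 152.0 dx,dy from now [41.8 57.8]
56 2 edge u,z [ -9. 137.] top z 159.0 dx,dy from now [47.9 67.2]
64 2 edge u,z [  3. 144.] top z 165.0 dx,dy from now [54.5 77.6]
72 2 edge u,z [ 16. 149.] top z 168.0 dx,dy from now [61.7 88.7]
80 2 edge u,z [ 30. 152.] top z 169.0 dx,dy from now [ 69.1 100.3]
88 2 edge u,z [ 44. 154.] top z 168.0 dx,dy from now [ 76.8 112.2]
96 2 edge u,z [ 59. 153.] top z 164.0 dx,dy from now [ 84.4 124.2]
104 2 edge u,z [ 73. 151.] top z 158.0 dx,dy from now [ 92. 136.]
112 2 edge u,z [ 86. 147.] top z 151.0 dx,dy from now [ 99.3 147.4]
```

```bash
python3 -m pendant '[{"claw":0,"dx":4,"dy":6,"dz":0,"twist":0},{"claw":0,"dx":8,"dy":12.5,"dz":0,"twist":0},{"claw":0,"dx":10.8,"dy":16.8,"dz":0,"twist":0},{"claw":0,"dx":12.4,"dy":19.3,"dz":1,"twist":0},{"claw":0,"dx":13.5,"dy":21,"dz":3,"twist":0},{"claw":0,"dx":14.6,"dy":22.7,"dz":6,"twist":0},{"claw":0,"dx":15.7,"dy":24.4,"dz":9,"twist":0},{"claw":0,"dx":15.7,"dy":24.4,"dz":9,"twist":0}]'
python3 - <<'E'
from meas import *
s=r.get_state();p=s["tool_pos"]; print(b(p),p[2],s["contact_force"])
im,d=eyes.snapshot("scene"); cv2.imwrite("pics/s4.png",cv2.resize(im[150:345,250:510],(800,600)))
E
```

```text
clock: 9.0
tool_pos: [0.4922, -0.048, 0.07]
eef_rot: [0.877, 0.48, -0.003, 0.002]
contact_force: [-5.9, -10.8, 2.6]
opening: 0.006
finger_force: 5.7
(np.float64(-0.0748), np.float64(0.0007)) 0.0699546682751519 [ -5.87431357 -10.79462748   2.6250425 ]
```

View pics/s4.png

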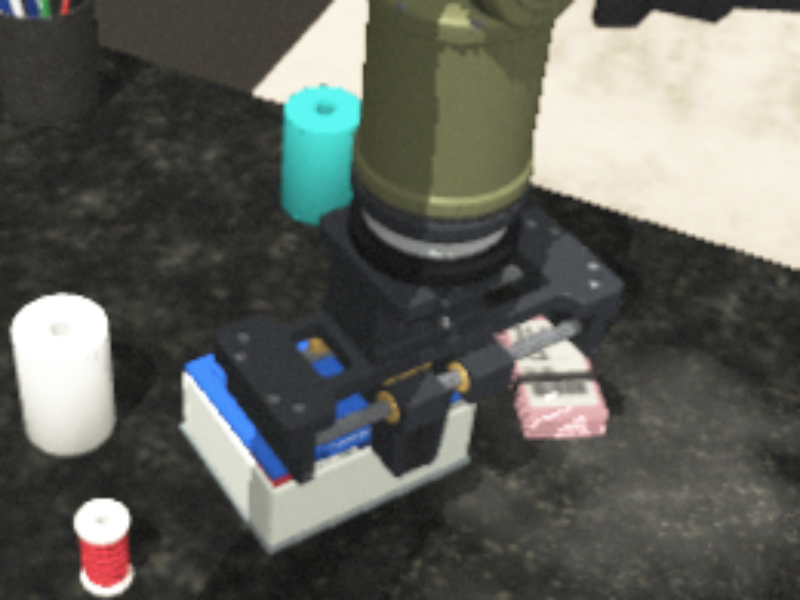

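```bash
cat >> meas.py <<'E'
def lid():
    for c in("scene","top"):
        im,d=eyes.snapshot(c); P=cloud(c,d); hsv=cv2.cvtColor(im,cv2.COLOR_BGR2HSV)
        Q=P[(hsv[...,0]>100)&(hsv[...,0]<125)&(hsv[...,1]>150)&(hsv[...,2]>60)&(d>0)]; Q=Q[np.hypot(Q[:,0]-.56,Q[:,1]-.04)<.2]
        u=(Q[:,:2]-C)@U-.048; z=Q[:,2]-.052
        if len(Q)>30:
            far=np.hypot(u,z)>.03
            print(c,len(Q),"lid deg",np.degrees(np.percentile(np.arctan2(z,-u)[far],[10,25,50,75,90])).round(1),"z max",(np.percentile(z,98)+.052).round(3),"r",np.percentile(np.hypot(u,z),98).round(3))
E
python3 - <<'E'
from meas import *
lid(); s=r.get_state(); print(s["contact_force"],s["moment"],s["tool_pos"])
E
```

```text
scene 486 lid deg [ 9.1 10.5 12.2 16.3 18.3] z max 0.176 r 0.185
top 3232 lid deg [ 8.1  9.3 11.1 13.7 16.7] z max 0.069 r 0.099
[ -4.98222422 -10.13566598   2.20448072] [-2.14147126  1.11699965  0.01767447] [ 0.49219822 -0.04810924  0.06975444]
```

```bash
python3 -m pendant '[{"claw":0,"dx":0.8,"dy":1.3,"dz":7,"twist":0},{"claw":0,"dx":1.9,"dy":2.9,"dz":15,"twist":0},{"claw":0,"dx":3.5,"dy":5.5,"dz":22,"twist":0},{"claw":0,"dx":5.4,"dy":8.4,"dz":29,"twist":0},{"claw":0,"dx":5.4,"dy":8.4,"dz":29,"twist":0}]'
python3 - <<'E'
from meas import *
lid(); s=r.get_state(); print(s["contact_force"],b(s["tool_pos"]),s["tool_pos"])
E
```

```text
clock: 9.65
tool_pos: [0.499, -0.0377, 0.0996]
eef_rot: [0.877, 0.481, -0.001, 0.001]
contact_force: [-4.2, -6.5, 3.3]
opening: 0.005
finger_force: 3.8
scene 799 lid deg [23.8 25.5 27.5 31.1 33.3] z max 0.116 r 0.118
top 3091 lid deg [23.8 25.  26.6 29.  31.8] z max 0.092 r 0.098
[-4.37521015 -7.33180123  3.5906089 ] (np.float64(-0.0627), np.float64(0.0006)) [ 0.49881274 -0.0378746   0.09916666]
```

```bash
python3 -m pendant '[{"claw":0,"dx":2.2,"dy":3.4,"dz":6,"twist":0},{"claw":0,"dx":5.1,"dy":8,"dz":10,"twist":0},{"claw":0,"dx":8.4,"dy":13,"dz":13,"twist":0},{"claw":0,"dx":12.2,"dy":18.9,"dz":16,"twist":0},{"claw":0,"dx":15.9,"dy":24.8,"dz":19,"twist":0},{"claw":0,"dx":19.7,"dy":30.7,"dz":21,"twist":0},{"claw":0,"dx":23.5,"dy":36.6,"dz":23,"twist":0},{"claw":0,"dx":23.5,"dy":36.6,"dz":23,"twist":0}]'
python3 - <<'E'
from meas import *
lid(); s=r.get_state(); print(s["contact_force"],b(s["tool_pos"]),s["tool_pos"])
E
```

```text
clock: 10.55
tool_pos: [0.5177, -0.0085, 0.1237]
eef_rot: [0.878, 0.478, -0.006, 0.003]
contact_force: [-15.8, -20.4, 28.1]
opening: 0.004
finger_force: 16.8
scene 560 lid deg [48.8 50.1 52.3 55.3 57.8] z max 0.152 r 0.118
top 1908 lid deg [51.  52.1 53.6 55.5 58. ] z max 0.117 r 0.084
[-15.08831016 -20.94734709  28.18063024] (np.float64(-0.028), np.float64(0.0005)) [ 0.51761325 -0.00869406  0.12355056]
```

```bash
python3 -m pendant '[{"claw":0,"dx":-3.2,"dy":-5,"dz":5,"twist":0},{"claw":0,"dx":0,"dy":0,"dz":9,"twist":0},{"claw":0,"dx":3.8,"dy":5.9,"dz":14,"twist":0},{"claw":0,"dx":3.8,"dy":5.9,"dz":14,"twist":0}]'
python3 - <<'E'
from meas import *
lid(); s=r.get_state(); print(s["contact_force"],b(s["tool_pos"]),s["tool_pos"])
E
```

```text
clock: 11.05
tool_pos: [0.5273, 0.0063, 0.1372]
eef_rot: [0.876, 0.482, 0.0, 0.001]
contact_force: [-5.4, -6.7, 15.8]
opening: 0.004
finger_force: 8.1
scene 1011 lid deg [60.6 61.  61.9 64.5 68.5] z max 0.163 r 0.118
top 1280 lid deg [63.7 64.8 66.2 67.9 70.1] z max 0.123 r 0.079
[-6.46844612 -7.1165892  15.14675951] (np.float64(-0.0107), np.float64(0.0005)) [0.5269748  0.005843   0.13687341]
```

```bash
python3 -m pendant '[{"claw":0,"dx":0.5,"dy":1,"dz":5,"twist":0},{"claw":0,"dx":4.6,"dy":7.2,"dz":9,"twist":0},{"claw":0,"dx":10,"dy":15.6,"dz":13,"twist":0},{"claw":0,"dx":15.7,"dy":24.4,"dz":16,"twist":0},{"claw":0,"dx":15.7,"dy":24.4,"dz":16,"twist":0}]'
python3 - <<'E'
from meas import *
lid(); s=r.get_state(); print(s["contact_force"],b(s["tool_pos"]),s["tool_pos"])
E
```

```text
clock: 11.65
tool_pos: [0.5447, 0.035, 0.151]
eef_rot: [0.875, 0.484, 0.002, -0.0]
contact_force: [0.2, 1.1, 0.4]
opening: 0.007
finger_force: 0.0
scene 2535 lid deg [82.  82.5 83.1 84.1 87.2] z max 0.168 r 0.117
top 78 lid deg [-96.1 -14.4  90.   91.   91.9] z max 0.258 r 0.206
[-0.00703056 -0.15392835  1.04660561] (np.float64(0.0205), np.float64(0.0014)) [0.54307652 0.03257734 0.1505011 ]
```

```bash
python3 -m pendant '[{"claw":0,"dx":4.3,"dy":6.7,"dz":0,"twist":0},{"claw":0,"dx":8.6,"dy":13.5,"dz":-1,"twist":0},{"claw":0,"dx":13,"dy":20.2,"dz":-3,"twist":0},{"claw":0,"dx":17.3,"dy":27,"dz":-6,"twist":0},{"claw":0,"dx":22.7,"dy":35.3,"dz":-10,"twist":0},{"claw":0,"dx":22.7,"dy":35.3,"dz":-10,"twist":0}]'
python3 - <<'E'
from meas import *
s=r.get_state(); print(s["contact_force"],b(s["tool_pos"]),s["tool_pos"])
im,d=eyes.snapshot("scene"); cv2.imwrite("pics/s5.png",cv2.resize(im[130:370,190:510],(800,600)))
E
```

```text
clock: 12.35
tool_pos: [0.5661, 0.0689, 0.1399]
eef_rot: [0.876, 0.483, 0.0, -0.001]
contact_force: [0.1, -0.3, 0.0]
opening: 0.003
finger_force: 0.0
[ 0.09953365 -0.317494    0.03477793] (np.float64(0.0634), np.float64(0.0017)) [0.56606261 0.0688917  0.13992309]
```

View pics/s5.png

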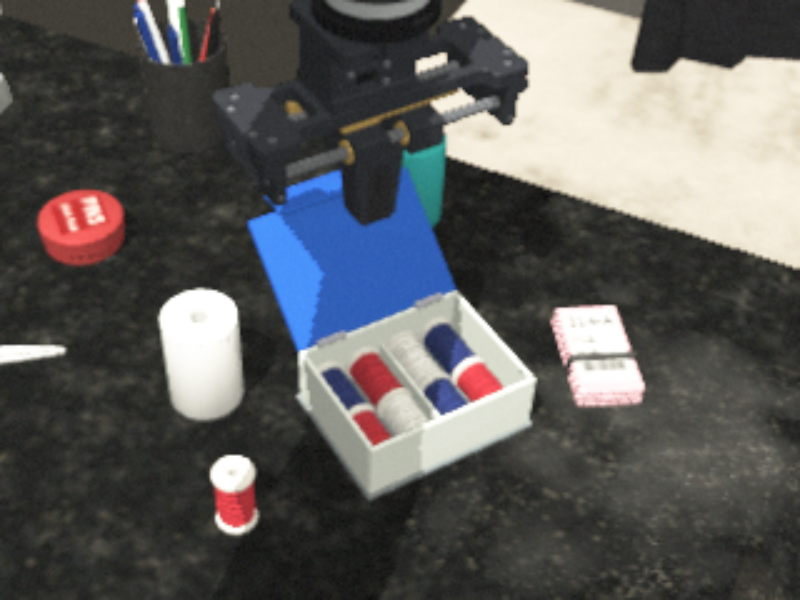

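The lid is past upright and falling back, with its panel at (355,255) behind the finger. The roll is standing at (200,355), and the spool, tags and tin have not moved. I'll retreat towards the front and up, then check.

```bash
python3 -m pendant '[{"claw":0,"dx":-10,"dy":-16,"dz":0,"twist":0},{"claw":0,"dx":-30,"dy":-46,"dz":10,"twist":0},{"claw":0,"dx":-50,"dy":-80,"dz":40,"twist":0},{"claw":0,"dx":-70,"dy":-115,"dz":80,"twist":0},{"claw":0,"dx":-80,"dy":-150,"dz":110,"twist":0},{"claw":0,"dx":-80,"dy":-190,"dz":110,"twist":0},{"claw":0,"dx":-80,"dy":-190,"dz":110,"twist":0},{"claw":0,"dx":-80,"dy":-190,"dz":110,"twist":0}]'
python3 - <<'E'
from meas import *
lid(); s=r.get_state(); print(s["contact_force"],s["tool_pos"])
im,d=eyes.snapshot("scene"); cv2.imwrite("pics/s6.png",cv2.resize(im[130:370,190:510],(800,600)))
for q in["till_roll","pink_tags","spool","pin_tin"]:
    for x in nets.place_of("scene",q)[:2]:
        p=np.array(x["position"])*[640,480]; P=at_z("scene",[p],0)[0]; print(q,round(x["confidence"],2),P.round(3),b(P))
E
```

```text
clock: 13.2
tool_pos: [0.4849, -0.1245, 0.2507]
eef_rot: [0.877, 0.48, -0.0, -0.0]
contact_force: [-0.9, 0.2, -0.7]
opening: 0.004
finger_force: 0.0
scene 3974 lid deg [137.7 138.7 139.6 140.6 142.3] z max 0.116 r 0.114
top 3548 lid deg [-18.2 138.3 139.5 140.9 145.7] z max 0.115 r 0.114
[ 0.46012856  0.83097053 -0.67821487] [ 0.48523675 -0.12199227  0.25007846]
till_roll 0.85 [0.73  0.114 0.   ] (np.float64(0.1901), np.float64(-0.1123))
till_roll 0.82 [0.481 0.156 0.   ] (np.float64(0.0911), np.float64(0.1202))
pink_tags 0.86 [ 0.649 -0.082  0.   ] (np.float64(-0.0189), np.float64(-0.1497))
spool 0.63 [0.612 0.084 0.   ] (np.float64(0.1009), np.float64(-0.0291))
spool 0.62 [0.402 0.077 0.   ] (np.float64(-0.0185), np.float64(0.1444))
pin_tin 0.73 [0.483 0.16  0.   ] (np.float64(0.0954), np.float64(0.1204))
pin_tin 0.66 [0.576 0.34  0.   ] (np.float64(0.297), np.float64(0.1397))
```

View pics/s6.png

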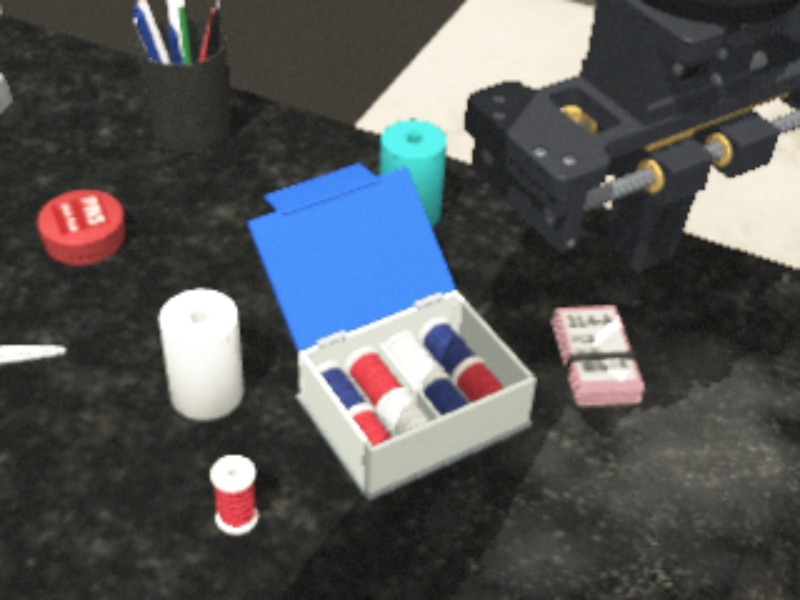

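The lid panel at (355,255) lies back at about 140°, which is 2.44 rad and on its stop. The roll is upright at (200,355), clear of the box's back, and the bystanders are in place.

```bash
python3 -c "
from plant import r
print(r.finish_job())"
```

```text
the job is handed in; nothing more can be done
None
```

I handed the job in at about 13 s: the white till roll stands clear to the side of the box, the blue lid lies back on its stop (about 2.44 rad), and the tags, spool and tin are where they were; contact was firm twice, with the gripper apparently resting on the roll's top at about 6 N and the finger jamming against the lid at up to 38 N.

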